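# Shut a tray of cheeses into the ripening case

## Robot

A 6-joint arm with a two-finger parallel gripper is mounted at the origin on the work surface. World frame = base frame: x ahead of the robot, y to its left, z up, the work surface at z = 0. Lengths are in mm, angles in rad, forces in N, time in s.
With the tool pointing down it reaches from about 400 to 925 mm from the base axis. Payload 12.5 kg.
Tool frame: the origin (TCP) lies on the mounting face of the last link; the fingertips stand 190 mm ahead of it and the grasp point (between the pads) lies 171 mm ahead of it (env.tcp_to_tips is the distance from the TCP to the fingertips, in mm); x points along the fingers, y is the direction in which the jaws open and shut, and the axes are right-handed (so a half turn about x gives the same grasp; the last joint's range is limited). The gripper opens to 95 mm and grips with 3 to 60 N. Pads are 20 mm wide; open, the fingers measure 119 mm over their backs; the gripper's body (75 mm by 180 mm) begins 59 mm behind the grasp point.
Start: joints at [1.178, 0.491, 1.559, -0, 1.092, -0.106], TCP at [176.779, 599.478, 404.761] pointing down, gripper open.
Joint ranges: [-3.1, 3.1], [-0.84, 2.19], [0.05, 2.79], [-1.13, 4.28], [0.06, 2.93], [-2.69, 2.69]. Speed limits (rad/s): [2.22, 2.22, 2.79, 3.14, 3.14, 3.14].

## Interface

Orientations are given as [roll, pitch, yaw] about the fixed x, y, z axes, in that order (R = Rz(yaw) Ry(pitch) Rx(roll)).
In Python, from cell import monitor, cams, job, env gives the robot as it stands. The module is installed in compiled form; this text tells all that it offers.
- The arm moves only by the tool apply_moves, never from a script. Its argument "series" is a list of rows, each a list of 3 entries, a list of its own where there are three numbers: the closure, from -1 (fully open) to 1 (shut), so that 0 is half open, then the shift along the tool's x, y, z in cm, then the turn about the tool's x in rad. A call has 1 to 20 rows; each row is the pose to reach, as a shift and turn from the pose commanded when the call began, along the tool's axes at that moment; what a row does not reach only later rows make up. A row lasts 1/8 s, in which the tool goes at most 62.5 mm and 10.7 degrees, less where a joint would pass 70% of its speed; a pose out of reach is approached as far as the arm can. A call with a gripper value outside its range is refused whole. The fingers move at their own pace and stop on an object; the grip force is fixed at half the most. Time passes only in rows, so rows that repeat a pose let the fingers close. It gives the time, the measured TCP pose, the force and the opening at its end, in the units of the state.
- monitor.state(): the state, without advancing time (a new reading comes with each control period).
- cams.read_camera(name): name is "scene" or "top" or "wrist"; returns a dict with "image" (480x640x3 uint8, red, green, blue), "fx", "fy", "cx", "cy" (pixels), "position" and "orientation" of the camera in the world. Camera axes: x right, y down, z forward; pixel columns grow to the right and rows downward; lengths in mm; the calibration is good to about 2 mm. A picture is of the moment at which its call begins. There is no depth.
- job.job_done(): hands the job in, once; it reports no verdict.
The state is a dict: "t": time; "joints": joint angles; "qvel": joint speeds; "tau": joint torques, N m; "eef_pos": TCP position; "tcp_rot": TCP orientation; "ft_force": force on the tool from outside, world axes, zero at the start; "moment": the same for the moment, N m; "opening": opening from 0.0 (shut) to 1.0 (fully open).
Only numpy, scipy, OpenCV 4.12 (cv2) and the standard library are available. Lean on these libraries where they do the work, as an engineer would, in place of code of your own. Each camera call takes 0.05 s, during which the arm holds its last target. There are 200 camera calls.

## Task

With the fingertips, push the wire tray of four cheeses all the way into the low ripening case until it stops against the back, and then push the case's hinged door fully shut. Only push: do not lift the tray, do not touch the cheeses, which must stay lying on it, and leave the bottle, the large cheese and the brush where they are.

Things in the scene. Friction and masses are not known exactly. Their poses are not given: they have to be found in the camera images.
- case: Low white ripening case, fixed, place and yaw vary. Origin on the table below the front plate of the tray when home; x points into the case (the push direction), y across, z up. Base board 8 mm thick, 204 wide, x -150 to 206 mm; the tray slides on it. Side walls x -14 to 206 mm, inner faces y +-90, outer +-100, tops 70 mm above the table. Mouth faces -x.
- case_back (a point): Centre of the foot of the back wall's inner face, at x = 200 mm of the case, 8 mm above the table; this wall stops the tray. The case's clear top panel lies from x = 30 to 206 mm, its top 74 mm above the table; in front of x = 30 mm the case is open above.
- tray: Loose wire tray, 200 mm long (x), 172 wide (y), 0.25 to 0.5 kg, on the base board, partly inside the case between the side walls (4 mm play each side). Origin: underside, below the outer face of its front plate; x points into the case. Floor 4 mm thick, side and back rims 12 mm high. Home when its origin is at case x = 0; starts at x = -130 to -70 mm. Sliding it with its cheeses takes up to 12 N.
- tray_front (a point): Middle of the outer face of the tray's upright steel front plate, 25 mm above the tray's underside (33 mm above the table): the place to push. The plate is 172 mm wide, 4 mm thick, from 8 to 53 mm above the table.
- door (a joint): Door angle, rad: 0 shut across the mouth, 1.57 straight out along case -x, stop at 1.9; starts at 1.5 to 1.75. White panel 8 mm thick, 4 to 200 mm from the hinge, 12 to 68 mm above the table. Stays where left (friction 0.05 N m). Shut, its mid-plane is at case x = -20 mm, its inner face 16 mm before the home tray's front plate, so the door cannot push the tray home.
- door_hinge (a point): Point on the door's vertical hinge axis, at the height of the door's lower edge (12 mm above the table): at x = -20, y = -100 mm of the case.
- door_push (a point): Point on the door's outer face, 130 mm from the hinge axis, half way up (40 mm above the table): a good place to push. The outer face looks to case -x when shut, to case -y when the door stands straight out. A steel knob 14 mm in diameter stands 14 mm out of this face, 182 mm from the hinge.
- cheese0: One of the four small white cheese wheels lying loose on the tray, 65 mm in diameter, 30 mm high, 110 g (top 42 mm above the table). Origin: centre of its underside; z up.
- cheese1: One of the four small white cheese wheels lying loose on the tray, 65 mm in diameter, 30 mm high, 110 g (top 42 mm above the table). Origin: centre of its underside; z up.
- cheese2: One of the four small white cheese wheels lying loose on the tray, 65 mm in diameter, 30 mm high, 110 g (top 42 mm above the table). Origin: centre of its underside; z up.
- cheese3: One of the four small white cheese wheels lying loose on the tray, 65 mm in diameter, 30 mm high, 110 g (top 42 mm above the table). Origin: centre of its underside; z up.
- bottle: Bystander: white closed bottle, 60 mm in diameter, 150 mm high, standing. Origin: centre of its underside.
- spare: Bystander: one larger cheese wheel lying on the table, 100 mm in diameter, 40 mm high. Origin: centre of its underside.
- brush: Bystander: hand brush lying on the table, along its own x axis, handle to -x. Origin: middle of its underside.
Mind the look-alikes: they are no part of the job. Leave any red look-alike of the cheese1 alone.

How it is judged:
By the outcome, as a careful person would: the job done as asked, in the order asked, and still so for the second after the job is handed in, with the robot touching nothing.
It also fails if it takes over 59 s, if anything falls off the work surface, if the arm or the gripper's body presses on something with over 40 N, if the wrist force passes 120 N, or if a joint passes its speed limit or range.

## Working session

There is one attempt and no reset: what is moved stays moved. The work goes in short steps, Python scripts to look and compute and a tool call to move; the robot and the scene stay as the last step left them, time stands still between calls to the robot, and variables do not carry over. Pictures are saved under pics/ and viewed, about 8 in all and at most 12, crops included, and the job is handed in when it is done.

Besides the shell and the picture viewer there is one more tool, called as name([rows], argument=value, ...), one row to a line, values as JSON. apply_moves: Moves the arm, as the interface text tells. Its arguments: {"type":"object","properties":{"series":{"type":"array"}},"required":["series"]}

```bash
mkdir -p pics
cat > h.py <<'E'
import numpy as np, cv2
from scipy.spatial.transform import Rotation as R
from cell import monitor, cams, job, env
def rot(o):
    o=np.array(o,float)
    if o.shape==(3,3): return o
    return R.from_euler('xyz',o).as_matrix() if o.size==3 else R.from_quat(o).as_matrix()
def grab(n,f):
    c=cams.read_camera(n); cv2.imwrite('pics/'+f,c['image'][:,:,::-1]); np.save('pics/'+f+'.npy',c,allow_pickle=True); return c
def load(f): return np.load('pics/'+f+'.npy',allow_pickle=True).item()
def ray(c,u,v,z):
    d=rot(c['orientation'])@np.array([(u-c['cx'])/c['fx'],(v-c['cy'])/c['fy'],1]); p=np.array(c['position'],float)
    return p+d*(z-p[2])/d[2]
def proj(c,P):
    q=rot(c['orientation']).T@(np.array(P,float)-np.array(c['position'])); return c['fx']*q[0]/q[2]+c['cx'],c['fy']*q[1]/q[2]+c['cy']
E
python3 - <<'E'
from h import *
for n in('top','scene'):
    c=grab(n,n+'1.png'); print(n,c['position'],c['orientation'],c['fx'],c['cx'],c['cy'])
s=monitor.state(); print(s)
E
```

```text
top [ 229.63985701  -59.5712257  1477.78321372] [-2.95905256  0.00391455 -1.5699793 ] 598.2572225683801 318.28063207142907 248.96121013455084
scene [1019.43987746 -938.74347481  852.93982983] [-2.24545624 -0.01016251  0.53437065] 528.9995127500546 333.4011726739824 232.04432035246188
{'t': 0.1, 'joints': array([ 1.17840856e+00,  4.91494354e-01,  1.55939446e+00,  2.02566396e-05,
        1.09164776e+00, -1.05611426e-01]), 'qvel': array([-8.17957760e-04, -6.36167264e-04, -1.91991548e-03, -8.70239664e-05,
       -2.12225856e-03, -6.09381246e-04]), 'tau': array([ 2.62945607e-03, -6.13623691e+01, -2.58606434e+01,  6.93926169e-02,
        4.70393489e-02, -2.72780659e-05]), 'eef_pos': array([176.76253776, 599.45692846, 404.22109627]), 'tcp_rot': array([-1.69543953,  1.56985223, -1.98222522]), 'ft_force': array([-0.03955786, -0.88890785, -0.14272946]), 'moment': array([-0.06175891,  0.06021208,  0.001151  ]), 'opening': 0.9978873460511378}
```

View pics/top1.png

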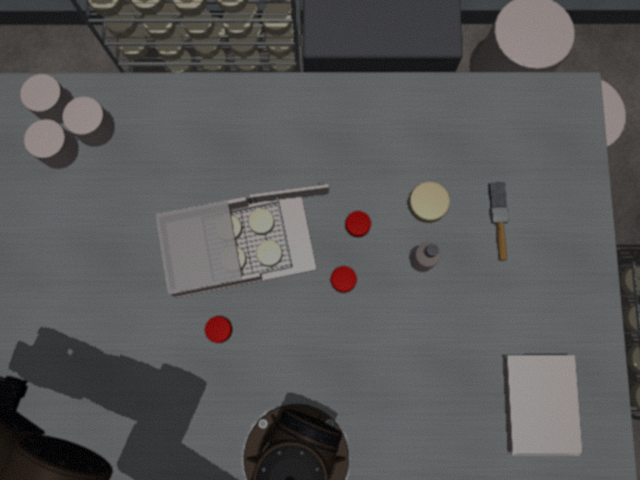

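View pics/scene1.png

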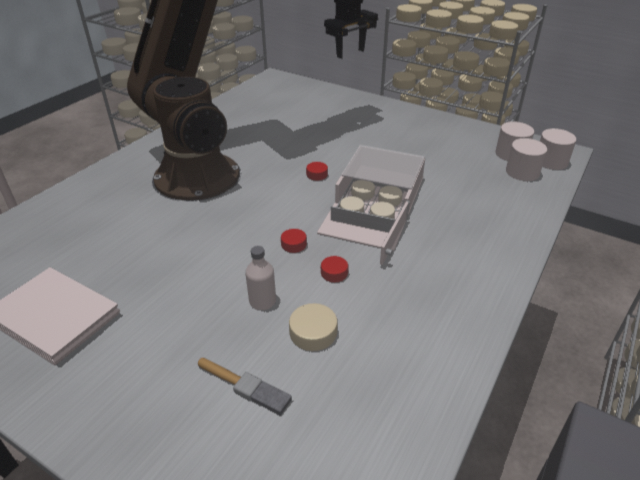

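The top view shows the case mouth facing right (world -y). Its base board ends near (300,197)-(314,270), the tray front plate runs about (283,200)-(291,272), and the door stands out from (250,197) to (328,187). The red look-alikes at (358,223), (343,279) and (218,329) are to be left alone. Other things that could be mistaken for the case are the white slab (543,405) and the pale cups (60,115), neither of which fits the description. The four cheeses are at (231,226), (261,220), (237,257) and (269,253).

Run:
```python
from h import *
c=load('top1.png'); im=c['image'][170:310,145:345,::-1]
im=cv2.resize(im,None,fx=4,fy=4,interpolation=cv2.INTER_CUBIC)
im=cv2.convertScaleAbs(im,alpha=1.3)
cv2.imwrite('pics/crop1.png',im)
```

```text
(no output)
```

View pics/crop1.png

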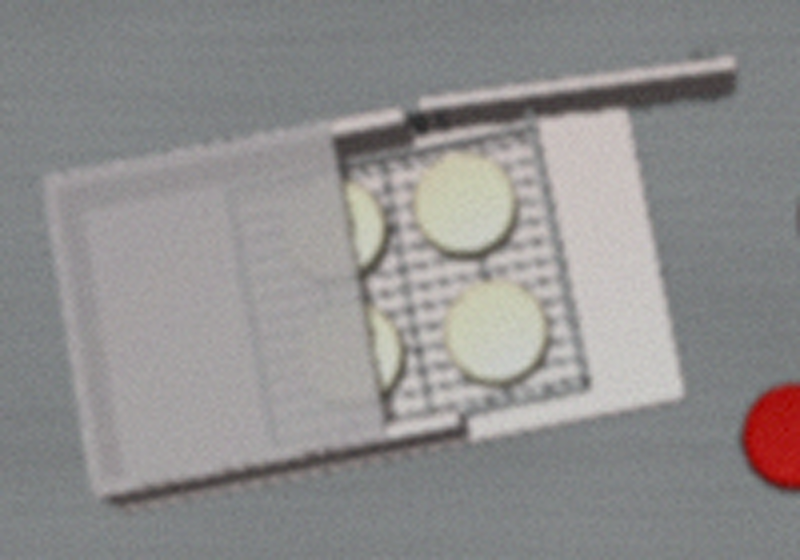

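```bash
cat >> h.py <<'E'
def crop(U,V): return (U+.5)/4-.5+145,(V+.5)/4-.5+170
E
python3 - <<'E'
from h import *
c=load('top1.png')
g=lambda U,V,z:ray(c,*crop(U,V),z)[:2]
# model (case xy) vs measured world
m=np.array([[-150,-102],[-150,102],[206,-100],[206,100],[-14,-100],[-14,100]])
w=np.array([g(628,110,8),g(685,398,8),g(45,178,74),g(100,497,74),g(402,108,70),g(465,418,70)])
mc,wc=m.mean(0),w.mean(0); H=(m-mc).T@(w-wc)
yaw=np.arctan2(H[0,1]-H[1,0],H[0,0]+H[1,1]); r=np.array([[np.cos(yaw),-np.sin(yaw)],[np.sin(yaw),np.cos(yaw)]])
o=wc-r@mc; print('origin',o,'yaw',yaw); print('res',((w-o)@r-m).round(1))
for n,p in dict(plateA=(539,118,53),plateB=(589,385,53),doorH=(420,102,68),doorTip=(735,60,68),doorTip2=(735,73,68)).items(): print(n,((g(*p)-o)@r).round(1))
for x in [(358,223),(343,279)]: print('red',((ray(c,*x,30)[:2]-o)@r).round(1),ray(c,*x,30)[:2].round())
np.save('case.npy',[*o,yaw])
s=monitor.state(); M=rot(s['tcp_rot']); print(M.round(3))
x=r[:,0]; print('case x in world',x)
E
```

```text
origin [517.35690986 116.67909998] yaw 1.7647339053299342
res [[ 1.9 11.4]
 [ 1.7 -4.3]
 [ 0.6  1.4]
 [-3.5 -0.9]
 [ 1.9 -1.2]
 [-2.5 -6.4]]
plateA [-92.5 -83.7]
plateB [-92.1  85.5]
doorH [ -23.4 -103.4]
doorTip [-216.9  -92.4]
doorTip2 [-215.3  -84.3]
red [-272.5    7.6] [ 562. -152.]
red [-208.1  137.6] [ 422. -114.]
[[-0.     0.283  0.959]
 [-0.001  0.959 -0.283]
 [-1.    -0.001 -0.   ]]
case x in world [-0.19272414  0.98125298]
```

The close crop confirms the choice. The panel front edge runs (333,137)-(386,425), the tray plate (539,118)-(589,385) and the door top (420,102)-(735,66). In case coordinates the tray is at x≈-92 and the door at about 1.51 rad.

```bash
cat >> h.py <<'E'
def case():
    a=np.load('case.npy'); t=a[2]; return a[:2],np.array([[np.cos(t),-np.sin(t)],[np.sin(t),np.cos(t)]])
def goto(cx,cy,tip):
    o,r=case(); s=monitor.state(); M=rot(s['tcp_rot']); p=o+r@np.array([cx,cy])
    d=np.array([*p,tip+190])-s['eef_pos']; ty=-r[:,1]
    turn=np.arctan2(ty@M[:2,2],ty@M[:2,1])
    return (M.T@d/10).round(2),round(turn,3)
def here():
    o,r=case(); s=monitor.state(); return ((s['eef_pos'][:2]-o)@r).round(1),(s['eef_pos'][2]-190).round(1),s['ft_force'].round(1)
E
python3 - <<'E'
from h import *
print(goto(-125,0,110),here(),env.tcp_to_tips)
E
```

```text
(array([ 10.46, -47.75,  52.11]), np.float64(1.09)) (array([539.4, 241.2]), np.float64(214.2), array([-0. , -0.9, -0.1])) 190.1
```

apply_moves([
  [0,[2,-9.5,10.4],0.2],
  [0,[3.5,-16,17.4],0.4],
  [0,[5,-22.5,24.5],0.6],
  [0,[6,-28,30.5],0.8],
  [0,[7.5,-34,37],1.0],
  [0,[9,-40,43.5],1.09],
  [0,[10.4,-47.7,52.1],1.09],
  [0,[10.4,-47.7,52.1],1.09],
  [0,[10.4,-47.7,52.1],1.09],
  [0,[10.4,-47.7,52.1],1.09],
  [0,[10.4,-47.7,52.1],1.09],
  [0,[10.4,-47.7,52.1],1.09],
  [0,[10.4,-47.7,52.1],1.09],
  [0,[10.4,-47.7,52.1],1.09],
  [0,[10.4,-47.7,52.1],1.09],
])

```text
t: 1.98
eef_pos: [541.1, -4.3, 301.0]
tcp_rot: [2.812, 1.571, 1.437]
ft_force: [-0.5, -0.7, -0.0]
opening: 0.505
```

Run:
```python
from h import *
print(goto(-125,0,28),goto(-90,0,28),here(),monitor.state()['joints'].round(2),monitor.state()['opening'])
grab('wrist','w1.png')
```

```text
(array([8.3 , 0.  , 0.17]), np.float64(0.001)) (array([ 8.3 ,  0.01, -3.33]), np.float64(0.001)) (array([-123.3,    0. ]), np.float64(111.0), array([-0.5, -0.7, -0. ])) [-0.13  0.51  1.87  0.    0.76 -0.33] 0.5054546286742178
```

View pics/w1.png

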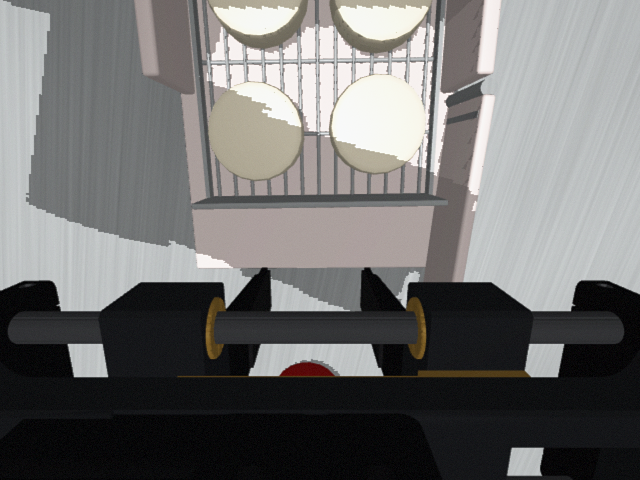

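The wrist picture shows the half-open fingertips at (265,270) and (370,270), centred on the tray plate (190-445, row 204). They are square to it and in front of it.

apply_moves([
  [0,[3,0,0],0],
  [0,[6,0,0],0],
  [0,[8,0,0],0],
  [0,[8.2,0,0],0],
  [0,[8.2,0,-0.4],0],
  [0,[8.2,0,-0.9],0],
  [0,[8.2,0,-1.4],0],
  [0,[8.2,0,-1.8],0],
  [0,[8.2,0,-2.2],0],
  [0,[8.2,0,-2.6],0],
  [0,[8.2,0,-3.0],0],
  [0,[8.2,0,-3.5],0],
  [0,[8.2,0,-4.0],0],
  [0,[8.2,0,-4.5],0],
  [0,[8.2,0,-5.0],0],
  [0,[8.2,0,-5.5],0],
  [0,[8.2,0,-5.9],0],
  [0,[8.2,0,-6.2],0],
  [0,[8.2,0,-6.3],0],
  [0,[8.2,0,-6.3],0],
])

```text
t: 4.53
eef_pos: [529.5, 56.5, 218.8]
tcp_rot: [1.895, 1.57, 0.518]
ft_force: [0.9, -2.2, 2.6]
opening: 0.501
```

Run:
```python
from h import *
print(here(),goto(-10,0,28))
grab('wrist','w2.png')
```

```text
(array([-61.4,  -0.3]), np.float64(28.8), array([ 0.9, -2.2,  2.6])) (array([ 0.08, -0.03, -5.14]), np.float64(0.0))
```

View pics/w2.png

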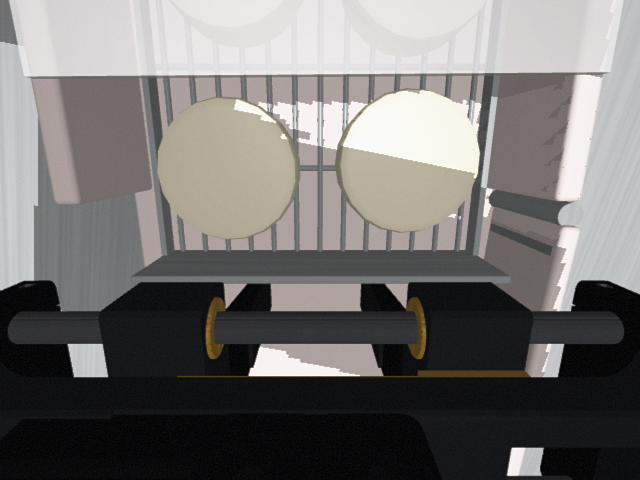

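The plate is being pushed squarely, the cheeses have not shifted, and the force is small. I continue to just before the expected stop.

apply_moves([
  [0,[0,0,-0.3],0],
  [0,[0,0,-0.8],0],
  [0,[0,0,-1.3],0],
  [0,[0,0,-1.8],0],
  [0,[0,0,-2.3],0],
  [0,[0,0,-2.8],0],
  [0,[0,0,-3.3],0],
  [0,[0,0,-3.8],0],
  [0,[0,0,-4.2],0],
  [0,[0,0,-4.5],0],
  [0,[0,0,-4.7],0],
  [0,[0,0,-4.8],0],
  [0,[0,0,-4.8],0],
])

```text
t: 6.2
eef_pos: [520.2, 103.5, 218.8]
tcp_rot: [1.764, 1.571, 0.387]
ft_force: [1.4, -3.7, 2.3]
opening: 0.503
```

apply_moves([
  [0,[0,0,-0.1],0],
  [0,[0,0,-0.2],0],
  [0,[0,0,-0.3],0],
  [0,[0,0,-0.3],0],
])

```text
t: 6.7
eef_pos: [519.6, 106.4, 218.8]
tcp_rot: [1.453, 1.571, 0.076]
ft_force: [1.0, -4.7, 3.0]
opening: 0.499
```

Run:
```python
from h import *
print(here(),case()[1])
```

```text
(array([-10.5,  -0.2]), np.float64(28.8), array([ 1. , -4.7,  3. ])) [[-0.19272414 -0.98125298]
 [ 0.98125298 -0.19272414]]
```

Contact with the back should come within a few millimetres, so I step on and watch the force.

apply_moves([
  [0,[0,0,-0.1],0],
  [0,[0,0,-0.2],0],
  [0,[0,0,-0.2],0],
])

```text
t: 7.08
eef_pos: [519.4, 108.2, 218.8]
tcp_rot: [0.978, 1.57, -0.398]
ft_force: [2.2, -7.5, 3.2]
opening: 0.501
```

apply_moves([
  [0,[0,0,-0.1],0],
  [0,[0,0,-0.2],0],
  [0,[0,0,-0.2],0],
])

```text
t: 7.45
eef_pos: [519.9, 109.2, 218.9]
tcp_rot: [0.923, 1.567, -0.452]
ft_force: [7.7, -19.6, 0.4]
opening: 0.5
```

Run:
```python
from h import *
print(here())
```

```text
(array([-7.9, -1. ]), np.float64(28.9), array([  7.7, -19.6,   0.4]))
```

apply_moves([
  [0,[0,0,-0.1],0],
  [0,[0,0,-0.2],0],
  [0,[0,0,-0.2],0],
])

```text
t: 7.82
eef_pos: [519.8, 109.7, 219.1]
tcp_rot: [0.626, 1.566, -0.749]
ft_force: [9.4, -38.5, 2.1]
opening: 0.499
```

Run:
```python
from h import *
print(here())
grab('wrist','w3.png')
```

```text
(array([-7.3, -1.1]), np.float64(29.1), array([  9.4, -38.5,   2.1]))
```

View pics/w3.png

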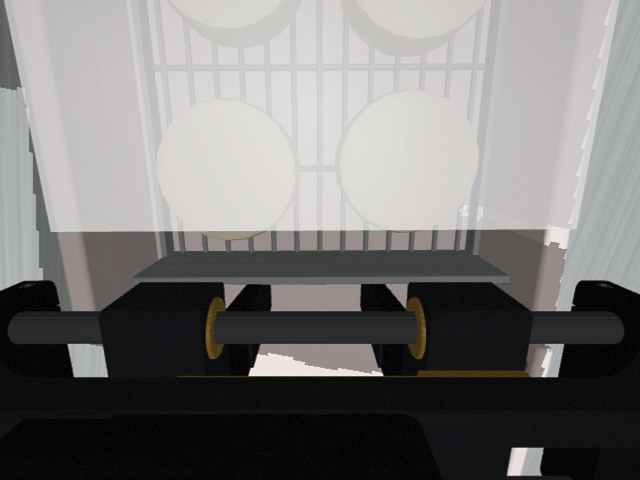

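The tray is against the back: the force rose to 38 N with only 0.6 mm of travel. The cheeses are in the same places on the tray as before. Next I back off, rise, close the fingers and go round to the outside of the door.

apply_moves([
  [0,[0,0,1],0],
  [0,[0,0,2.5],0],
  [0,[0,0,4],0],
  [0,[-3,0,4],0],
  [0,[-8,0,4],0],
  [0.5,[-9.5,0,4],0],
  [1,[-9.5,4,8],0],
  [1,[-9.5,8,11],0],
  [1,[-9.5,13.5,14],0],
  [1,[-9.5,13.5,14],0],
  [1,[-9.5,13.5,14],0],
])

```text
t: 9.25
eef_pos: [677.4, 0.8, 312.4]
tcp_rot: [-1.96, 1.568, 2.947]
ft_force: [-0.2, -0.3, 0.2]
opening: 0.006
```

Run:
```python
from h import *
print(here(),goto(-150,-135,34),monitor.state()['opening'])
c=grab('top','top2.png')
cv2.imwrite('pics/crop2.png',cv2.resize(c['image'][130:310,145:385,::-1],None,fx=3,fy=3,interpolation=cv2.INTER_CUBIC))
```

```text
(array([-144.5, -134.7]), np.float64(122.4), array([-0.2, -0.3,  0.2])) (array([8.84, 0.05, 0.56]), np.float64(-0.0)) 0.0059826537949076945
```

View pics/crop2.png

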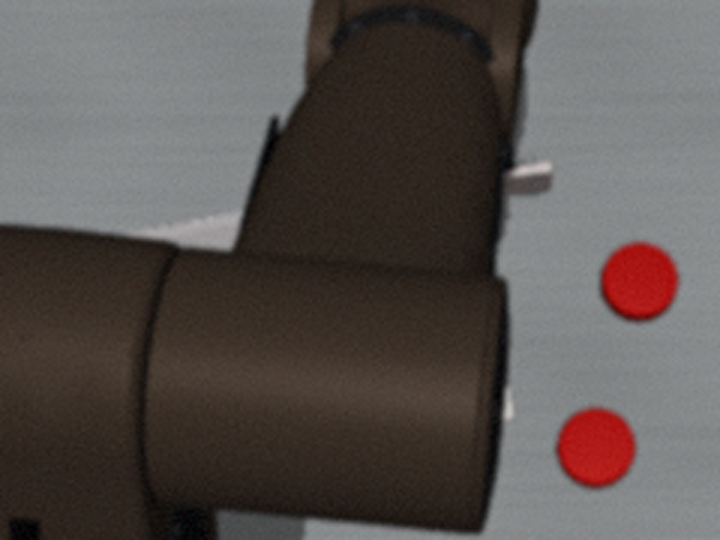

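The arm hides most of the case. The door tip at (550,177) and the red look-alikes at (640,281) and (596,447) have not moved. The fingers are outside the door.

apply_moves([
  [1,[3,0,0.5],0],
  [1,[6,0,0.5],0],
  [1,[8.5,0,0.5],0],
  [1,[8.5,0,0.5],0],
  [1,[8.5,0,0.5],0],
])

```text
t: 9.93
eef_pos: [678.8, -3.7, 229.9]
tcp_rot: [1.386, 1.57, 0.01]
ft_force: [0.5, 0.7, 0.4]
opening: 0.006
```

Run:
```python
from h import *
print(here())
for q in np.linspace(1.55,0.0,20):
    h=4+10*np.cos(q)+12*np.sin(q)
    p=np.array([-20,-100])+130*np.array([-np.sin(q),np.cos(q)])+h*np.array([-np.cos(q),-np.sin(q)])
    print(round(q,2),p.round(),goto(*p,37)[0].round(1))
```

```text
(array([-149.2, -135.2]), np.float64(39.9), array([0.5, 0.7, 0.4]))
1.55 [-150. -113.] [ 0.3 -2.2  0.1]
1.47 [-151. -104.] [ 0.3 -3.2  0.2]
1.39 [-151.  -94.] [ 0.3 -4.2  0.2]
1.31 [-150.  -83.] [ 0.3 -5.2  0.1]
1.22 [-149.  -73.] [ 0.3 -6.2 -0.1]
1.14 [-146.  -63.] [ 0.3 -7.2 -0.3]
1.06 [-143.  -53.] [ 0.3 -8.2 -0.6]
0.98 [-139.  -44.] [ 0.3 -9.2 -1. ]
0.9 [-134.  -34.] [  0.3 -10.1  -1.5]
0.82 [-128.  -25.] [  0.3 -11.   -2.1]
0.73 [-122.  -17.] [  0.3 -11.9  -2.8]
0.65 [-114.   -8.] [  0.3 -12.7  -3.5]
0.57 [-106.   -1.] [  0.3 -13.4  -4.3]
0.49 [-97.   6.] [  0.3 -14.1  -5.2]
0.41 [-88.  12.] [  0.3 -14.7  -6.1]
0.33 [-78.  18.] [  0.3 -15.3  -7.1]
0.24 [-68.  22.] [  0.3 -15.7  -8.2]
0.16 [-57.  26.] [  0.3 -16.1  -9.2]
0.08 [-45.  28.] [  0.3 -16.4 -10.4]
0.0 [-34.  30.] [  0.3 -16.5 -11.5]
```

apply_moves([
  [1,[0,-1.2,0.1],0],
  [1,[0,-2.2,0.1],0],
  [1,[0,-3.2,0.2],0],
  [1,[0,-4.2,0.2],0],
  [1,[0,-5.2,0.1],0],
  [1,[0,-6.2,-0.1],0],
  [1,[0,-7.2,-0.3],0],
  [1,[0,-8.2,-0.6],0],
  [1,[0,-9.2,-1.0],0],
  [1,[0,-10.1,-1.5],0],
  [1,[0,-11.0,-2.1],0],
  [1,[0,-11.9,-2.8],0],
  [1,[0,-12.7,-3.5],0],
  [1,[0,-13.4,-4.3],0],
  [1,[0,-14.1,-5.2],0],
  [1,[0,-14.7,-6.1],0],
  [1,[0,-15.3,-7.1],0],
  [1,[0,-15.7,-8.2],0],
  [1,[0,-16.1,-9.2],0],
  [1,[0,-16.1,-9.2],0],
])

```text
t: 12.42
eef_pos: [502.7, 56.0, 228.7]
tcp_rot: [-2.047, 1.57, 2.861]
ft_force: [-0.5, -0.3, 1.0]
opening: 0.004
```

Run:
```python
from h import *
print(here(),goto(-34,30,39)[0])
grab('scene','s2.png')
c=load('s2.png'); cv2.imwrite('pics/s2c.png',cv2.resize(c['image'][80:300,230:470,::-1],None,fx=2.5,fy=2.5,interpolation=cv2.INTER_CUBIC))
```

```text
(array([-56.7,  26. ]), np.float64(38.7), array([-0.5, -0.3,  1. ])) [-0.03 -0.4  -2.27]
```

View pics/s2c.png

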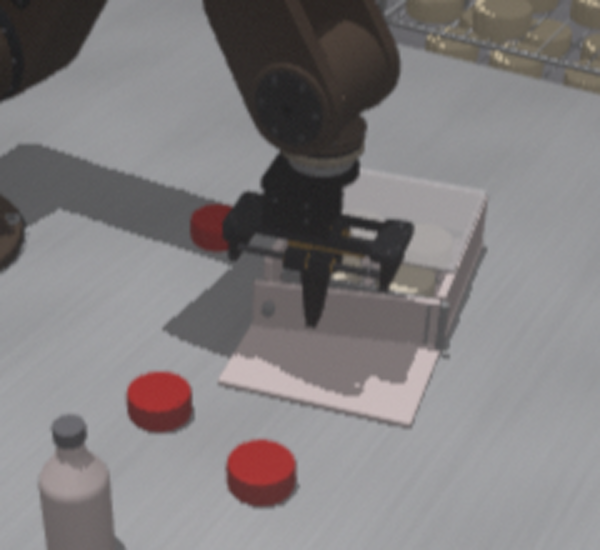

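The door is nearly shut, with the finger on its outer face at (312,322) and the knob at (267,308). I now push it the rest of the way.

apply_moves([
  [1,[0,-0.2,-0.6],0],
  [1,[0,-0.3,-1.2],0],
  [1,[0,-0.4,-1.7],0],
  [1,[0,-0.4,-2.1],0],
  [1,[0,-0.4,-2.3],0],
  [1,[0,-0.4,-2.3],0],
])

```text
t: 13.22
eef_pos: [494.8, 77.3, 228.7]
tcp_rot: [2.468, 1.571, 1.091]
ft_force: [0.9, -0.0, 0.0]
opening: 0.001
```

apply_moves([
  [1,[0,0,-0.1],0],
  [1,[0,0,-0.2],0],
  [1,[0,0,-0.2],0],
])

```text
t: 13.6
eef_pos: [494.4, 78.9, 228.7]
tcp_rot: [0.541, 1.571, -0.835]
ft_force: [0.4, -3.1, -0.1]
opening: 0.005
```

Run:
```python
from h import *
print(here())
```

```text
(array([-32.6,  29.8]), np.float64(38.7), array([ 0.4, -3.1, -0.1]))
```

apply_moves([
  [1,[0,0,-0.1],0],
  [1,[0,0,-0.2],0],
  [1,[0,0,-0.2],0],
])

```text
t: 13.98
eef_pos: [494.3, 79.5, 228.8]
tcp_rot: [0.067, 1.569, -1.309]
ft_force: [2.1, -23.4, 0.3]
opening: 0.005
```

Run:
```python
from h import *
print(here())
```

```text
(array([-32. ,  29.7]), np.float64(38.8), array([  2.1, -23.4,   0.3]))
```

The door is at its stop (23 N over 0.6 mm). The finger positions differ by 24.7 mm between the tray and door stops, and the geometry gives 24. I back off, rise and move clear for a final look.

apply_moves([
  [1,[0,0,1],0],
  [1,[0,0,3],0],
  [1,[0,0,4],0],
  [1,[-5,0,4],0],
  [1,[-11,0,4],0],
  [1,[-17,0,4],0],
  [1,[-17,2,10],0],
  [1,[-17,2,16],0],
  [1,[-17,2,22],0],
  [1,[-17,2,28],0],
  [1,[-17,2,32],0],
  [1,[-17,2,32],0],
  [1,[-17,2,32],0],
])

```text
t: 15.6
eef_pos: [575.1, -228.6, 398.4]
tcp_rot: [-2.663, 1.57, 2.243]
ft_force: [-1.4, 0.1, 0.7]
opening: 0.004
```

Run:
```python
from h import *
print(here())
a=grab('top','top3.png')['image'][170:310,145:345,::-1]; b=grab('scene','s3.png')['image'][100:340,210:450,::-1]
r=lambda i,w,h:cv2.resize(i,(w,h),interpolation=cv2.INTER_CUBIC)
cv2.imwrite('pics/fin.png',np.hstack([r(a,430,301),np.zeros((301,10,3),np.uint8),r(b,301,301)]))
cv2.imwrite('pics/fin.png',r(cv2.convertScaleAbs(a,alpha=1.3),800,560)); cv2.imwrite('pics/fin2.png',r(b,600,600))
```

```text
(array([-349.9,    9.9]), np.float64(208.4), array([-1.4,  0.1,  0.7]))
```

View pics/fin.png

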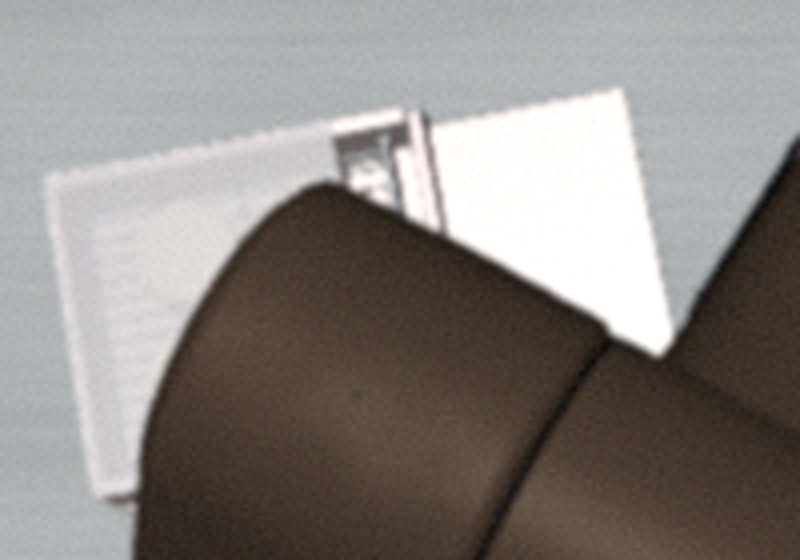

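View pics/fin2.png

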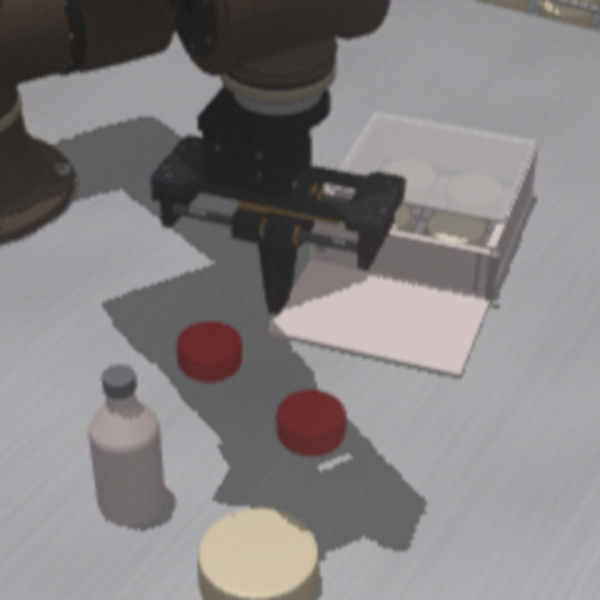

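Both pictures show the door shut across the mouth, (420,112)-(440,232) in the top crop and parallel to the panel edge. The tray is against the back with the cheeses on it, and the bottle, large cheese and red wheels are where they were. I hand the job in.

```bash
python3 -c "
from cell import job,monitor
print(job.job_done(), monitor.state()['t'])"
```

```text
the job is handed in; nothing more can be done
the job is handed in; nothing more can be done
```

I pushed the tray home with the half-open fingertips and then pushed the door shut with the closed fingertips. The job was handed in at about 16 s; the limit is 59 s.

- **Tray:** it stopped firmly against the back. The force rose to about 40 N, read at the wrist, with only 0.6 mm of travel.
- **Door:** it stopped firmly at about 23 N. The finger positions at the two stops differ by 24.7 mm, and the geometry gives 24 mm.
- **Last pictures:** the door is shut, and the cheeses I can see are lying on the tray. The bottle, the large cheese and the two red look-alikes in view look unmoved, and the robot is clear of everything.
- **Not fully checked:** in the last top view the arm covered part of the case, so the door and cheeses there were confirmed partly from the side view. The brush and the third red look-alike were outside the last crops, but the arm never worked near the brush. One far corner of the case's base board fitted 11 mm off in my first measurement, and I put that down to the door's shadow. No other check disagreed.

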